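Press the proud bush home in its drilling jig and close the clamp on it

ROBOT

A 6-joint arm with a two-finger parallel gripper is mounted at the origin on the work surface; the furniture and walls round the work are solid. World frame = base frame: x ahead of the robot, y to its left, z up, the work surface at z = 0. Lengths are in m, angles in degrees, forces in N, time in s.
With the tool pointing down it reaches from about 0.35 to 0.875 m from the base axis. Payload 4.2 kg.
Tool frame: the origin (TCP) lies midway between the tips of the shut fingers; the grasp point (between the pads) lies 19 mm behind it; z points along the fingers, y is the line along which they close (so a half turn about z gives the same grasp; the last joint's range is limited). The gripper opens to 87 mm and grips with 3 to 60 N. Pads are 19 mm wide; open, the fingers measure 117 mm over their backs; the gripper's body (75 mm by 190 mm) begins 51 mm behind the grasp point.
Start: joints at [-49.125, 22.042, 0.453, 0, -68.411, -14.817], TCP at [0.275, -0.561, 0.194] pointing down, gripper open.
Joint ranges: [-179.83, 179.83], [-69.29, 118.12], [-61.27, 80.66], [-181.25, 117.63], [-171.15, -9.14], [-177.46, 177.46]. Speed limits (degrees/s): [159.86, 159.86, 180, 180, 180, 180].

INTERFACE

Orientations are given as a 3x3 rotation matrix whose columns are the frame's x, y, z axes.
In Python, from station import * gives the robot as it stands. The module is installed in compiled form; this text tells all that it offers.
- The arm moves only by the tool servo_tool, never from a script. Its argument "deltas" is a list of rows, each an object of numbers: "tx", "ty", "tz": the shift along the tool's x, y, z in mm; "ax", "ay", "az": the turn, a rotation vector about the tool's x, y, z in rad; "claw": the finger opening in mm, from 0 to 87. In form: [{"tx": .., "ty": .., "tz": .., "ax": .., "ay": .., "az": .., "claw": ..}, ...]. A call has 1 to 12 rows; each row is the pose to reach, as a shift and turn from the pose commanded when the call began, along the tool's axes at that moment; what a row does not reach only later rows make up. A row lasts 1/12 s, in which the tool goes at most 41.7 mm and 7.16 degrees, less where a joint would pass 70% of its speed; a pose out of reach is approached as far as the arm can. A call with a gripper value outside its range is refused whole. The fingers move at their own pace and stop on an object; the grip force is fixed at half the most. Time passes only in rows, so rows that repeat a pose let the fingers close. It gives the time, the measured TCP pose, the force, the opening and the grip force at its end, in the units of the state.
- sense(): the state, without advancing time (a new reading comes with each control period).
- capture(name): name is "scene" or "top" or "wrist"; returns the picture (400x640x3 uint8, blue, green, red); there is no depth.
- calibration(name): a dict with "fx", "fy", "cx", "cy" (pixels), "dist" ([k1, k2, p1, p2, k3] as OpenCV has them; the pictures are not rectified), "cam_to_world" (4x4, takes a point from camera to world coordinates); the wrist camera has in their place "hand_eye" (4x4, takes a point from camera to tool coordinates, whose origin is the TCP and whose axes are the flange's). Camera axes: x right, y down, z forward; pixel columns grow to the right and rows downward; lengths in m; the calibration is good to about 2 mm. A picture is of the moment at which its call begins: read the wrist's pose just before it. calibration takes no time and is no camera call.
- finish_job(): hands the job in; it is judged then, once.
Trained networks look in the newest picture that a camera, given by its name, has taken for a name from the list of things; names that differ only in an ending like _2 or _b are one class to them, and where a whole thing is asked for, a point or a joint stands for the part that bears it (a point fixed in the world has none). Each returns a list of dicts, best first, with "confidence" (0 to 1); they miss things now and then, are a little off and sometimes report something else, mostly with a low value. They report only what shows in the picture. A call takes as long as a camera call.
- recognise(label, camera): "xyz" ([x, y, z] in m, in the coordinates of the camera as it stood for that picture, good to about 4 mm: the middle of the surface that is visible of it).
- trace(label, camera): "mask" (400x640 bool, what is visible of it).
The state is a dict: "time_s": time; "joints": joint angles; "joint_velocities": joint speeds; "effort": joint torques, N m; "tcp_pos": TCP position; "ee_rot": TCP orientation; "wrist_force": force on the tool from outside, world axes, zero at the start; "moment": the same for the moment, N m; "gripper_width": opening from 0.0 (shut) to 1.0 (fully open); "gripper_force": force on a finger pad.
Only numpy, scipy, OpenCV 4.12 (cv2) and the standard library are available. Lean on these libraries where they do the work, as an engineer would, in place of code of your own. Each camera call takes 0.05 s, during which the arm holds its last target. There are 200 camera calls.

TASK

Two drilling jigs stand open side by side, each with a flanged bush in its nest, but one bush stands proud. With the fingertips, gently press that bush down until its flange sits fully on the nest, then gently push the raised clamp arm of the same jig down until its pad rests on the bush, and withdraw. Pick nothing up, and leave the other jig and the loose things on the bench untouched.

Things in the scene. Friction and masses are not known exactly. Their poses are not given: they have to be found in the camera images.
- jig_a: Jig whose bush stands proud: grey steel base 90 x 150 x 17 mm fixed to the bench, with a white nest block 50 x 50 mm, its top at z = 35 mm, and a bright clamp with a red handle. Origin on the bench right below the clamp's pivot (pivot 53 mm up). Jig's y points from pivot to nest (base y -40 to +110 mm, x -45 to +45 mm, nest centre y = 75 mm), z up, x along the pivot's axis.
- jig_a_arm (a joint): Angle (rad) by which jig_a's clamp arm is raised: 0 level, 0.838 at its stop, starts at 0.77 to 0.83, about 0.07 with its pad on a seated bush. Stays where left; 3 to 4 N down at 50 mm from the pivot moves it. Arm: bar 8 mm wide, 12 mm high, 83 mm from the pivot along the jig's y, rising at this angle; a 15 mm rubber pad hangs under its end.
- jig_a_arm_end (a point): Top of the screw head on jig_a's clamp arm, over the pad: 75 mm along the arm from the pivot, 14 mm above its centre line. While open, this end of the arm stands at y = 40 to 74 mm, z = 85 to 123 mm in the jig's frame, close beside the space above the bush: a hand going down to the bush should lean away from it, towards the jig's +y.
- jig_a_handle (a point): Middle of jig_a's red handle (17 mm thick, 84 mm long, rigid with the arm, on the -y side of the pivot). Open, it slopes down to the bench 120 mm from the pivot; it swings up, to z = 118 mm at most, as the arm goes down.
- bush_top (a point): Centre of the top face of the proud bush in jig_a's nest: a turned steel bush with a flange 40 mm across and 4 mm thick over a 24 mm spigot that slides vertically in the nest; 10 mm bore. The flange's top is at z = 39 mm when fully seated (flange on the nest).
- bush (a joint): How far the proud bush has gone down (m): starts between 0 and 0.003, fully seated at 0.014 (a firm stop); negative if it were pulled up. A tight sliding fit: about 4 N moves it, and it stays where it is left.
- jig_b: The other jig, the same in all its sizes and axes, clamp open, its bush already seated. To be left untouched.
- jig_b_arm_end (a point): The same point as jig_a_arm_end on jig_b's clamp arm, which must stay open.
- bush_home_top (a point): Centre of the top face of the seated bush in jig_b's nest, z = 39 mm.
- spare_bush: A third bush of the same kind, loose, standing on its flange on the bench with the spigot up, 20 mm high. Origin at the centre of its underside.
- cup: Loose bright cup casting, 25 mm across, 34 mm high, upright on the bench. Origin at the centre of its underside.
- press_top (a point): Point level with the top of the fixed green hand press and its big hand wheel, an obstacle to the right of the jigs: with the wheel it fills about x = 0.26 to 0.58 m, y = -0.41 to 0.00 m, from the bench up to z = 0.47 m. It does not move; keep the arm off it, and go over it or behind it when coming from its far side.

How it is judged:
By the outcome, as a careful person would: the job done as asked, in the order asked, and still so for the second after the job is handed in, with the robot touching nothing.
It also fails if it takes over 48 s, if anything falls off the work surface, if the arm or the gripper's body presses on something with over 40 N, if the wrist force passes 120 N, or if a joint passes its speed limit or range.

## Working session

There is one attempt and no reset: what is moved stays moved. The work goes in short steps, Python scripts to look and compute and a tool call to move; the robot and the scene stay as the last step left them, time stands still between calls to the robot, and variables do not carry over. Pictures are saved under pics/ and viewed, at most 10 in all, crops included, and the job is handed in when it is done.

Besides the shell and the picture viewer there is one more tool, called after "Call:" by a JSON object that holds its "name" and its "arguments", one argument or row to a line. servo_tool: Moves the arm, as the interface text tells. Its arguments: {"type":"object","properties":{"deltas":{"type":"array","items":{"type":"object","properties":{"tx":{"type":"number"},"ty":{"type":"number"},"tz":{"type":"number"},"ax":{"type":"number"},"ay":{"type":"number"},"az":{"type":"number"},"claw":{"type":"number"}}}}},"required":["deltas"]}

```bash
mkdir -p pics; cat > h.py <<'E'
from station import *
import numpy as np, cv2
def c2w(n):
    c=calibration(n)
    if 'cam_to_world' in c: return np.array(c['cam_to_world'])
    s=sense();T=np.eye(4);T[:3,:3]=s['ee_rot'];T[:3,3]=s['tcp_pos'];return T@np.array(c['hand_eye'])
def K(n):
    c=calibration(n);return np.array([[c['fx'],0,c['cx']],[0,c['fy'],c['cy']],[0,0,1.]]),np.array(c['dist'],float)
def ray(n,uv,z,T=None):
    T=c2w(n) if T is None else T
    k,d=K(n);p=cv2.undistortPoints(np.array([[uv]],float),k,d)[0,0]
    r=T[:3,:3]@np.array([p[0],p[1],1]);o=T[:3,3];return o+r*(z-o[2])/r[2]
def proj(n,P,T=None):
    T=c2w(n) if T is None else T
    k,d=K(n);W=np.linalg.inv(T);r,_=cv2.Rodrigues(W[:3,:3]);return cv2.projectPoints(np.array(P,float),r,W[:3,3],k,d)[0][:,0]
E
python3 - <<'E'
from h import *
np.set_printoptions(precision=3,suppress=True)
for n in ['scene','top']:
    im=capture(n);cv2.imwrite(f'pics/{n}0.png',im);T=c2w(n);print(n,T[:3,3])
    for l in ['jig_a','bush_top','jig_a_arm_end','jig_a_handle','spare_bush','cup']:
        for r in recognise(l,n)[:3]:
            print(l,round(r['confidence'],2),(T@np.r_[r['xyz'],1])[:3])
s=sense();print(s['time_s'],s['ee_rot'],s['wrist_force'])
E
```

```text
scene [0.512 0.848 1.028]
jig_a 0.77 [0.593 0.229 0.015]
jig_a 0.6 [0.446 0.257 0.016]
jig_a_arm_end 0.53 [0.422 0.182 0.053]
spare_bush 0.51 [0.508 0.491 0.005]
cup 0.53 [0.46  0.474 0.028]
top [0.417 0.174 1.842]
jig_a 0.95 [0.44  0.235 0.014]
jig_a 0.62 [0.588 0.207 0.012]
bush_top 0.52 [0.461 0.278 0.054]
bush_top 0.3 [0.419 0.163 0.047]
jig_a_arm_end 0.66 [0.412 0.164 0.044]
jig_a_handle 0.64 [0.456 0.28  0.057]
jig_a_handle 0.49 [0.418 0.162 0.049]
0.7 [[-0.898 -0.439  0.   ]
 [-0.439  0.898 -0.   ]
 [-0.    -0.    -1.   ]] [ 0.219 -0.929 -0.512]
```

View pics/scene0.png

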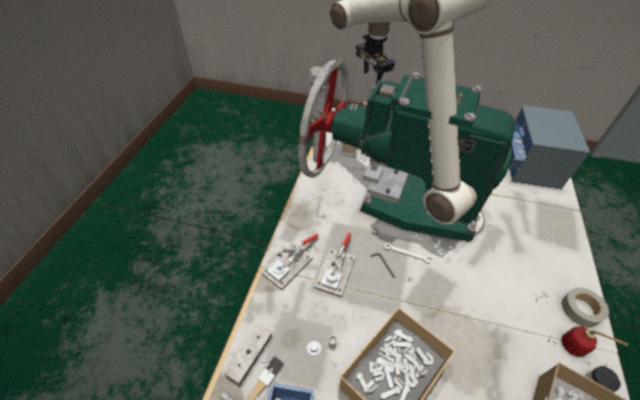

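View pics/top0.png

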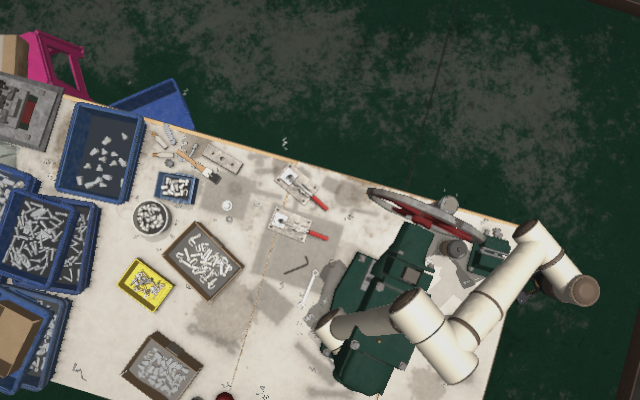

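```bash
python3 - <<'E'
from h import *
a=cv2.imread('pics/scene0.png')[220:300,250:370];b=cv2.imread('pics/top0.png')[155:250,255:340]
f=lambda i,w:cv2.resize(i,(w,int(i.shape[0]*w/i.shape[1])),interpolation=cv2.INTER_CUBIC)
a=f(a,440);b=f(b,360);h=max(a.shape[0],b.shape[0])
o=np.zeros((h,800,3),np.uint8);o[:a.shape[0],:440]=a;o[:b.shape[0],440:]=b;cv2.imwrite('pics/crop.png',o);print(o.shape)
E
```

```text
(402, 800, 3)
```

View pics/crop.png

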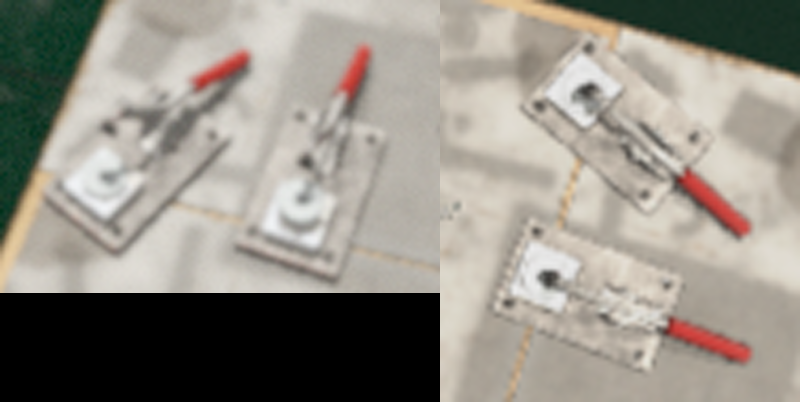

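```bash
python3 - <<'E'
from h import *
np.set_printoptions(precision=4,suppress=True)
t=lambda p:(255+(p[0]-440)/4.235,155+p[1]/4.235)
s=lambda p:(250+p[0]/3.667,220+p[1]/3.667)
def fit(name,n,f,pix,loc):
    W=np.array([ray(n,f(p),.017)[:2] for p in pix]);L=np.array(loc,float)
    Lc=L-L.mean(0);Wc=W-W.mean(0)
    U,S,V=np.linalg.svd(Lc.T@Wc);R=(U@np.diag([1,np.linalg.det(U@V)])@V).T
    o=W.mean(0)-R@L.mean(0)
    print(name,n,'origin',o,'ydir',R[:,1],'ang',np.degrees(np.arctan2(R[1,1],R[0,1])),'nest',o+R@[0,.075],'err mm',np.linalg.norm(L@R.T+o-W,axis=1)*1e3)
# jig y -> image left (world +y); x = y x z : jig x = y cross z
NL,NR,FL,FR=(-.045,.11),(.045,.11),(-.045,-.04),(.045,-.04)
fit('low','top',t,[(530,218),(683,278),(650,372),(493,310)],[NR,FR,FL,NL])
fit('up','top',t,[(588,38),(713,133),(643,212),(520,103)],[NR,FR,FL,NL])
fit('low','scene',s,[(293,100),(385,135),(340,282),(237,248)],[FR,FL,NL,NR])
fit('up','scene',s,[(230,140),(120,253),(45,188)],[FL,NL,NR])
T=c2w('wrist');print(calibration('wrist'));
E
```

```text
low top origin [0.4296 0.2063] ydir [0.3418 0.9398] ang 70.0111011405563 nest [0.4552 0.2768] err mm [1.4792 2.6486 0.7018 1.4246]
up top origin [0.5742 0.1918] ydir [0.6345 0.7729] ang 50.61419960613474 nest [0.6218 0.2497] err mm [8.4037 4.3181 3.9401 1.8557]
low scene origin [0.43   0.2173] ydir [0.3319 0.9433] ang 70.61763017059324 nest [0.4549 0.288 ] err mm [5.736  2.9072 2.3992 1.9301]
up scene origin [0.5702 0.2004] ydir [0.6539 0.7566] ang 49.16518370219875 nest [0.6192 0.2571] err mm [5.4262 2.5597 3.367 ]
{'fx': 276.47040338583304, 'fy': 276.47040338583304, 'cx': 316.4348989782094, 'cy': 203.76886666011578, 'dist': array([0.0106, 0.    , 0.    , 0.    , 0.    ]), 'hand_eye': array([[ 0.0001, -0.963 , -0.2695,  0.074 ],
       [ 1.    ,  0.0002, -0.0007,  0.0007],
       [ 0.0007, -0.2695,  0.963 , -0.191 ],
       [ 0.    ,  0.    ,  0.    ,  1.    ]])}
```

Call:
{"name": "servo_tool", "arguments": {
  "deltas": [
    {"tz":-20,"claw":0},
    {"tz":-55,"claw":0},
    {"tz":-90,"claw":0},
    {"tz":-125,"claw":0},
    {"tz":-160,"claw":0},
    {"tz":-195,"claw":0},
    {"tz":-230,"claw":0},
    {"tz":-265,"claw":0},
    {"tz":-300,"claw":0},
    {"tz":-335,"claw":0},
    {"tz":-365,"claw":0},
    {"tz":-380,"claw":0}
  ]
}}

```text
schema error: expected keys tx, ty, tz, ax, ay, az, claw
```

Call:
{"name": "servo_tool", "arguments": {
  "deltas": [
    {"tx":0,"ty":0,"tz":-20,"ax":0,"ay":0,"az":0,"claw":0},
    {"tx":0,"ty":0,"tz":-55,"ax":0,"ay":0,"az":0,"claw":0},
    {"tx":0,"ty":0,"tz":-90,"ax":0,"ay":0,"az":0,"claw":0},
    {"tx":0,"ty":0,"tz":-125,"ax":0,"ay":0,"az":0,"claw":0},
    {"tx":0,"ty":0,"tz":-160,"ax":0,"ay":0,"az":0,"claw":0},
    {"tx":0,"ty":0,"tz":-195,"ax":0,"ay":0,"az":0,"claw":0},
    {"tx":0,"ty":0,"tz":-230,"ax":0,"ay":0,"az":0,"claw":0},
    {"tx":0,"ty":0,"tz":-265,"ax":0,"ay":0,"az":0,"claw":0},
    {"tx":0,"ty":0,"tz":-300,"ax":0,"ay":0,"az":0,"claw":0},
    {"tx":0,"ty":0,"tz":-335,"ax":0,"ay":0,"az":0,"claw":0},
    {"tx":0,"ty":0,"tz":-365,"ax":0,"ay":0,"az":0,"claw":0},
    {"tx":0,"ty":0,"tz":-380,"ax":0,"ay":0,"az":0,"claw":0}
  ]
}}

```text
time_s: 1.7
tcp_pos: [0.2737, -0.5611, 0.5785]
ee_rot: [[-0.899, -0.438, 0.004], [-0.438, 0.899, -0.006], [-0.001, -0.007, -1.0]]
wrist_force: [0.2, -1.2, 0.7]
gripper_width: 0.172
gripper_force: 0.0
```

Call:
{"name": "servo_tool", "arguments": {
  "deltas": [
    {"tx":-15,"ty":12,"tz":0,"ax":0,"ay":0,"az":-0.02,"claw":0},
    {"tx":-45,"ty":36,"tz":0,"ax":0,"ay":0,"az":-0.05,"claw":0},
    {"tx":-75,"ty":60,"tz":0,"ax":0,"ay":0,"az":-0.08,"claw":0},
    {"tx":-105,"ty":84,"tz":0,"ax":0,"ay":0,"az":-0.11,"claw":0},
    {"tx":-135,"ty":108,"tz":0,"ax":0,"ay":0,"az":-0.14,"claw":0},
    {"tx":-165,"ty":132,"tz":0,"ax":0,"ay":0,"az":-0.17,"claw":0},
    {"tx":-195,"ty":156,"tz":0,"ax":0,"ay":0,"az":-0.2,"claw":0},
    {"tx":-225,"ty":180,"tz":0,"ax":0,"ay":0,"az":-0.23,"claw":0},
    {"tx":-255,"ty":204,"tz":0,"ax":0,"ay":0,"az":-0.26,"claw":0},
    {"tx":-285,"ty":228,"tz":0,"ax":0,"ay":0,"az":-0.29,"claw":0},
    {"tx":-315,"ty":252,"tz":0,"ax":0,"ay":0,"az":-0.32,"claw":0},
    {"tx":-345,"ty":276,"tz":0,"ax":0,"ay":0,"az":-0.35,"claw":0}
  ]
}}

```text
time_s: 2.7
tcp_pos: [0.4633, -0.1601, 0.5748]
ee_rot: [[-0.692, -0.722, 0.001], [-0.722, 0.692, -0.0], [-0.001, -0.001, -1.0]]
wrist_force: [-0.1, -0.1, 0.3]
gripper_width: 0.006
gripper_force: 0.0
```

Call:
{"name": "servo_tool", "arguments": {
  "deltas": [
    {"tx":-26,"ty":23,"tz":0,"ax":0,"ay":0,"az":-0.04,"claw":0},
    {"tx":-53,"ty":47,"tz":0,"ax":0,"ay":0,"az":-0.08,"claw":0},
    {"tx":-80,"ty":71,"tz":0,"ax":0,"ay":0,"az":-0.12,"claw":0},
    {"tx":-107,"ty":94,"tz":0,"ax":0,"ay":0,"az":-0.16,"claw":0},
    {"tx":-134,"ty":118,"tz":0,"ax":0,"ay":0,"az":-0.2,"claw":0},
    {"tx":-161,"ty":142,"tz":0,"ax":0,"ay":0,"az":-0.24,"claw":0},
    {"tx":-188,"ty":166,"tz":0,"ax":0,"ay":0,"az":-0.28,"claw":0},
    {"tx":-212,"ty":188,"tz":20,"ax":0,"ay":0,"az":-0.32,"claw":0},
    {"tx":-232,"ty":206,"tz":50,"ax":0,"ay":0,"az":-0.36,"claw":0},
    {"tx":-250,"ty":221,"tz":80,"ax":0,"ay":0,"az":-0.4,"claw":0},
    {"tx":-262,"ty":232,"tz":110,"ax":0,"ay":0,"az":-0.415,"claw":0},
    {"tx":-267,"ty":236,"tz":140,"ax":0,"ay":0,"az":-0.415,"claw":0}
  ]
}}

```text
time_s: 3.7
tcp_pos: [0.4778, 0.1962, 0.4322]
ee_rot: [[-0.341, -0.94, -0.001], [-0.94, 0.341, 0.0], [0.0, 0.001, -1.0]]
wrist_force: [0.6, -0.4, -0.2]
gripper_width: 0.006
gripper_force: 0.0
```

Call:
{"name": "servo_tool", "arguments": {
  "deltas": [
    {"tx":0,"ty":0,"tz":25,"ax":0,"ay":0,"az":0,"claw":0},
    {"tx":0,"ty":0,"tz":50,"ax":0,"ay":0,"az":0,"claw":0},
    {"tx":0,"ty":0,"tz":70,"ax":0,"ay":0,"az":0,"claw":0},
    {"tx":0,"ty":0,"tz":70,"ax":0,"ay":0,"az":0,"claw":0},
    {"tx":0,"ty":0,"tz":70,"ax":0,"ay":0,"az":0,"claw":0},
    {"tx":0,"ty":0,"tz":70,"ax":0,"ay":0,"az":0,"claw":0}
  ]
}}

```text
time_s: 4.2
tcp_pos: [0.479, 0.1942, 0.3661]
ee_rot: [[-0.344, -0.939, 0.003], [-0.939, 0.344, 0.001], [-0.002, -0.002, -1.0]]
wrist_force: [1.2, 0.4, 1.0]
gripper_width: 0.004
gripper_force: 0.0
```

```bash
python3 - <<'E'
from h import *
np.set_printoptions(precision=4,suppress=True)
T=c2w('wrist');s=sense();im=capture('wrist');np.save('T1.npy',T);cv2.imwrite('pics/w1.png',im)
print(s['tcp_pos'],s['joints'],s['time_s'],T[:3,3])
for l in ['bush_top','jig_a_arm_end','jig_a','jig_a_handle']:
    for r in recognise(l,'wrist')[:3]: print(l,round(r['confidence'],2),(T@np.r_[r['xyz'],1])[:3])
E
```

```text
[0.479  0.1942 0.3661] [ 40.1174   7.0366   4.2439   0.0606 -87.0451 -60.2332] 4.2 [0.4525 0.1253 0.5569]
bush_top 0.61 [0.4572 0.2808 0.0539]
jig_a_arm_end 0.73 [0.4185 0.1703 0.0469]
jig_a 0.81 [0.5887 0.2074 0.0115]
jig_a 0.6 [0.4373 0.2301 0.0129]
jig_a_handle 0.62 [0.4161 0.1662 0.0484]
```

View pics/w1.png

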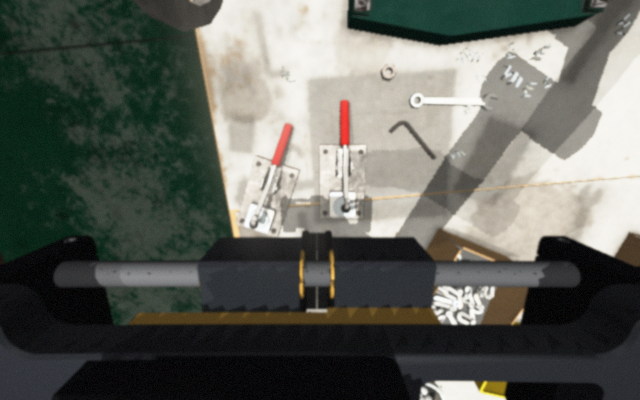

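Call:
{"name": "servo_tool", "arguments": {
  "deltas": [
    {"tx":-12,"ty":7,"tz":10,"ax":0,"ay":0.06,"az":0,"claw":0},
    {"tx":-28,"ty":16,"tz":25,"ax":0,"ay":0.13,"az":0,"claw":0},
    {"tx":-44,"ty":25,"tz":45,"ax":0,"ay":0.2,"az":0,"claw":0},
    {"tx":-60,"ty":34,"tz":70,"ax":0,"ay":0.28,"az":0,"claw":0},
    {"tx":-75,"ty":42,"tz":95,"ax":0,"ay":0.36,"az":0,"claw":0},
    {"tx":-85,"ty":48,"tz":120,"ax":0,"ay":0.44,"az":0,"claw":0},
    {"tx":-92,"ty":52,"tz":145,"ax":0,"ay":0.524,"az":0,"claw":0},
    {"tx":-92,"ty":52,"tz":170,"ax":0,"ay":0.524,"az":0,"claw":0},
    {"tx":-92,"ty":52,"tz":195,"ax":0,"ay":0.524,"az":0,"claw":0},
    {"tx":-92,"ty":52,"tz":215,"ax":0,"ay":0.524,"az":0,"claw":0},
    {"tx":-92,"ty":52,"tz":231,"ax":0,"ay":0.524,"az":0,"claw":0},
    {"tx":-92,"ty":52,"tz":231,"ax":0,"ay":0.524,"az":0,"claw":0}
  ]
}}

```text
time_s: 5.45
tcp_pos: [0.4597, 0.2973, 0.13]
ee_rot: [[-0.296, -0.939, -0.176], [-0.81, 0.344, -0.474], [0.506, 0.003, -0.863]]
wrist_force: [-0.4, -0.2, -1.3]
gripper_width: 0.006
gripper_force: 0.0
```

Call:
{"name": "servo_tool", "arguments": {
  "deltas": [
    {"tx":0,"ty":0,"tz":0,"ax":0,"ay":0,"az":0,"claw":0},
    {"tx":0,"ty":0,"tz":0,"ax":0,"ay":0,"az":0,"claw":0},
    {"tx":0,"ty":0,"tz":0,"ax":0,"ay":0,"az":0,"claw":0}
  ]
}}

```text
time_s: 5.7
tcp_pos: [0.4618, 0.2991, 0.1348]
ee_rot: [[-0.299, -0.939, -0.17], [-0.814, 0.344, -0.468], [0.498, -0.001, -0.867]]
wrist_force: [-0.3, -0.3, 0.3]
gripper_width: 0.006
gripper_force: 0.0
```

```bash
python3 - <<'E'
from h import *
np.set_printoptions(precision=4,suppress=True)
T=c2w('wrist');s=sense();im=capture('wrist');np.save('T2.npy',T);cv2.imwrite('pics/w2.png',im)
print(s['tcp_pos'],s['wrist_force'],s['joints'],s['time_s'],T[:3,3])
for l in ['bush_top','jig_a_arm_end','jig_a','jig_a_handle']:
    for r in recognise(l,'wrist')[:3]: print(l,round(r['confidence'],2),(T@np.r_[r['xyz'],1])[:3])
E
```

```text
[0.4618 0.2991 0.1348] [-0.2611 -0.2531  0.3074] [ 54.5559  32.7806   0.0148   7.6449 -86.2105 -77.1575] 5.7 [0.4716 0.3286 0.3372]
bush_top 0.88 [0.4509 0.2807 0.0548]
bush_top 0.6 [0.4263 0.1975 0.054 ]
jig_a_arm_end 0.55 [0.4246 0.1992 0.0558]
jig_a 0.86 [0.4404 0.2336 0.0109]
jig_a 0.71 [0.5863 0.214  0.0203]
jig_a 0.66 [0.4251 0.192  0.0596]
jig_a_handle 0.86 [0.4238 0.197  0.0549]
jig_a_handle 0.51 [0.5883 0.2024 0.0752]
```

View pics/w2.png

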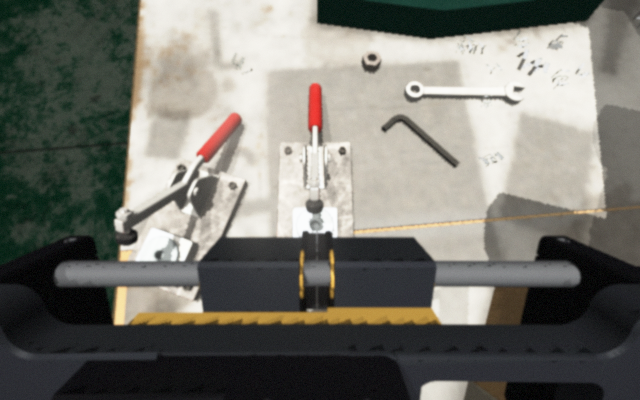

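```bash
python3 - <<'E'
from h import *
im=cv2.imread('pics/w2.png')
f=lambda i:cv2.resize(i,None,fx=4.4,fy=4.4,interpolation=cv2.INTER_CUBIC)
a=f(im[135:242,268:362]);b=f(im[195:290,120:205])
o=np.zeros((a.shape[0],a.shape[1]+b.shape[1],3),np.uint8);o[:,:a.shape[1]]=a;o[:b.shape[0],a.shape[1]:]=b;cv2.imwrite('pics/crop2.png',o);print(o.shape,a.shape)
E
```

```text
(471, 788, 3) (471, 414, 3)
```

View pics/crop2.png

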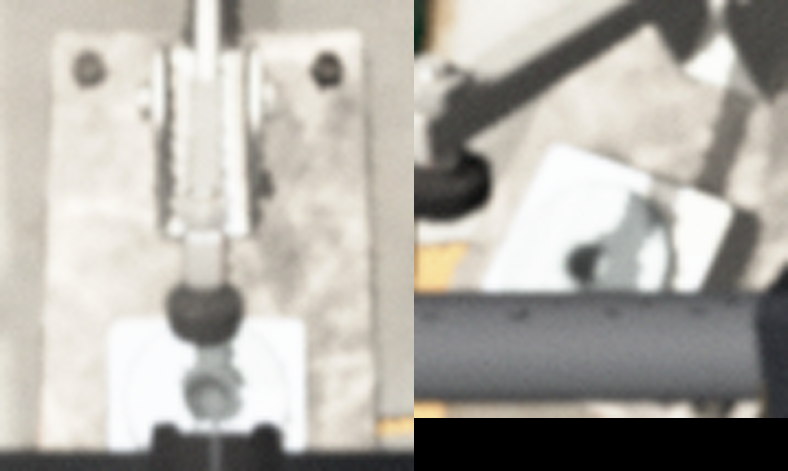

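```bash
python3 - <<'E'
from h import *
np.set_printoptions(precision=4,suppress=True)
T=np.load('T2.npy');p=lambda a,b:(268+a/4.4,135+b/4.4)
w=lambda a,b,z:ray('wrist',p(a,b),z,T)
print('bore',w(208,393,.053),w(208,393,.039))
c=[w(52,32,.017),w(365,32,.017)];n=[w(107,320,.035),w(305,320,.035)]
print('base far corners',c,'w',np.linalg.norm(c[1]-c[0]));print('nest far',n,np.linalg.norm(n[1]-n[0]))
y=np.array([.342,.94])
print('nest centre from corners',(n[0]+n[1])[:2]/2+.025*y,'from base',(c[0]+c[1])[:2]/2+.115*y)
q=lambda a,b,z:ray('wrist',(120+(a-414)/4.4,195+b/4.4),z,T)
print('b bore',q(580,262,.039),'b rim radius at .039/.053',[np.linalg.norm(q(672,262,z)-q(580,262,z)) for z in(.039,.053)],'b nest', np.linalg.norm(q(553,145,.035)-q(733,205,.035)))
for z in (.039,.053): print('a flange diam',z,np.linalg.norm(w(126,393,z)-w(304,393,z)))
xt=calibration('wrist')
E
```

```text
bore [0.456 0.281 0.053] [0.4552 0.2787 0.039 ]
base far corners [array([0.4601, 0.1608, 0.017 ]), array([0.3756, 0.1918, 0.017 ])] w 0.09001725195743844
nest far [array([0.4728, 0.2514, 0.035 ]), array([0.4253, 0.2688, 0.035 ])] 0.050560141736055934
nest centre from corners [0.4576 0.2836] from base [0.4572 0.2844]
b bore [0.6232 0.2517 0.039 ] b rim radius at .039/.053 [np.float64(0.02207245943882464), np.float64(0.021036189225952212)] b nest 0.048863456161590976
a flange diam 0.039 0.04417821358297466
a flange diam 0.053 0.04210411001871915
```

Call:
{"name": "servo_tool", "arguments": {
  "deltas": [
    {"tx":-3,"ty":0,"tz":9,"ax":0,"ay":0,"az":0,"claw":0},
    {"tx":-6,"ty":0,"tz":18,"ax":0,"ay":0,"az":0,"claw":0},
    {"tx":-9,"ty":0,"tz":27,"ax":0,"ay":0,"az":0,"claw":0},
    {"tx":-12,"ty":0,"tz":36,"ax":0,"ay":0,"az":0,"claw":0},
    {"tx":-15,"ty":0,"tz":45,"ax":0,"ay":0,"az":0,"claw":0},
    {"tx":-18,"ty":-1,"tz":54,"ax":0,"ay":0,"az":0,"claw":0},
    {"tx":-21,"ty":-1,"tz":62,"ax":0,"ay":0,"az":0,"claw":0},
    {"tx":-23,"ty":-1,"tz":67,"ax":0,"ay":0,"az":0,"claw":0},
    {"tx":-24,"ty":-1,"tz":70,"ax":0,"ay":0,"az":0,"claw":0},
    {"tx":-24,"ty":-1,"tz":70,"ax":0,"ay":0,"az":0,"claw":0},
    {"tx":-24,"ty":-1,"tz":70,"ax":0,"ay":0,"az":0,"claw":0},
    {"tx":-24,"ty":-1,"tz":70,"ax":0,"ay":0,"az":0,"claw":0}
  ]
}}

```text
time_s: 6.95
tcp_pos: [0.4575, 0.285, 0.061]
ee_rot: [[-0.298, -0.939, -0.171], [-0.813, 0.344, -0.469], [0.499, -0.001, -0.866]]
wrist_force: [0.1, 0.3, 0.9]
gripper_width: 0.003
gripper_force: 0.0
```

Call:
{"name": "servo_tool", "arguments": {
  "deltas": [
    {"tx":-0.5,"ty":0,"tz":0.87,"ax":0,"ay":0,"az":0,"claw":0},
    {"tx":-1,"ty":0,"tz":1.73,"ax":0,"ay":0,"az":0,"claw":0},
    {"tx":-1.5,"ty":0,"tz":2.6,"ax":0,"ay":0,"az":0,"claw":0},
    {"tx":-2,"ty":0,"tz":3.47,"ax":0,"ay":0,"az":0,"claw":0},
    {"tx":-2.5,"ty":0,"tz":4.33,"ax":0,"ay":0,"az":0,"claw":0},
    {"tx":-3,"ty":0,"tz":5.2,"ax":0,"ay":0,"az":0,"claw":0},
    {"tx":-3.5,"ty":0,"tz":6.1,"ax":0,"ay":0,"az":0,"claw":0},
    {"tx":-4,"ty":0,"tz":6.9,"ax":0,"ay":0,"az":0,"claw":0}
  ]
}}

```text
time_s: 7.62
tcp_pos: [0.4571, 0.2846, 0.0525]
ee_rot: [[-0.298, -0.939, -0.172], [-0.813, 0.344, -0.47], [0.5, 0.0, -0.866]]
wrist_force: [0.4, 0.0, -0.7]
gripper_width: 0.007
gripper_force: 0.0
```

Call:
{"name": "servo_tool", "arguments": {
  "deltas": [
    {"tx":-0.5,"ty":0,"tz":0.87,"ax":0,"ay":0,"az":0,"claw":0},
    {"tx":-1,"ty":0,"tz":1.73,"ax":0,"ay":0,"az":0,"claw":0},
    {"tx":-1.5,"ty":0,"tz":2.6,"ax":0,"ay":0,"az":0,"claw":0},
    {"tx":-2,"ty":0,"tz":3.47,"ax":0,"ay":0,"az":0,"claw":0},
    {"tx":-2,"ty":0,"tz":3.47,"ax":0,"ay":0,"az":0,"claw":0}
  ]
}}

```text
time_s: 8.03
tcp_pos: [0.457, 0.2845, 0.0484]
ee_rot: [[-0.298, -0.939, -0.172], [-0.813, 0.344, -0.47], [0.501, 0.0, -0.866]]
wrist_force: [0.3, 0.2, 0.3]
gripper_width: 0.003
gripper_force: 0.0
```

```bash
python3 - <<'E'
from h import *
np.set_printoptions(precision=4,suppress=True)
s=sense();print(s['wrist_force'],s['moment'],s['effort'])
T=c2w('wrist');im=capture('wrist');np.save('T3.npy',T)
sc=capture('scene')
for n in('wrist','scene'):
  for r in recognise('bush_top',n)[:3]: print(n,round(r['confidence'],2),(c2w(n)@np.r_[r['xyz'],1])[:3])
f=lambda i,k:cv2.resize(i,None,fx=k,fy=k,interpolation=cv2.INTER_CUBIC)
a=f(im[100:260,110:380],1.7);b=f(sc[220:300,250:345],3.5)
o=np.zeros((max(a.shape[0],b.shape[0]),a.shape[1]+b.shape[1],3),np.uint8);o[:a.shape[0],:a.shape[1]]=a;o[:b.shape[0],a.shape[1]:]=b
cv2.imwrite('pics/c3.png',o);cv2.imwrite('pics/w3.png',im);print(o.shape,a.shape)
E
```

```text
[0.3202 0.2417 0.316 ] [ 0.9968 -0.3134 -0.0359] [  0.0116 -46.4837  14.0415   3.4658  -1.071   -0.0198]
wrist 0.9 [0.4548 0.2782 0.0563]
(280, 791, 3) (272, 459, 3)
```

View pics/c3.png

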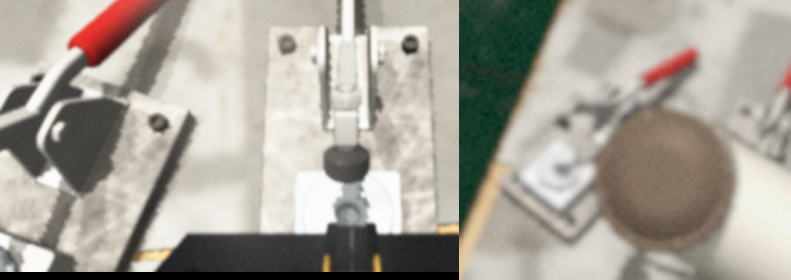

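```bash
python3 - <<'E'
from h import *
im=cv2.imread('pics/w3.png');T=np.load('T3.npy');x0,y0,x1,y1=275,195,357,245;k=9
crop=cv2.resize(im[y0:y1,x0:x1],None,fx=k,fy=k,interpolation=cv2.INTER_CUBIC)
crop=cv2.LUT(crop,np.clip((np.arange(256)-150)*2.4,0,255).astype(np.uint8)) 
c=np.array([.4568,.2825]);Y=np.array([.342,.94]);X=np.array([.94,-.342])
t=np.linspace(0,2*np.pi,200)
# align nest: corners projected
def dr(P,col):
    p=proj('wrist',P,T);print(p.min(0),p.max(0));p=(p-[x0,y0]+.5)*k
    cv2.polylines(crop,[p.astype(np.int32).reshape(-1,1,2)],True,col,1)
dr([[*(c+a*X+b*Y),.035] for a,b in[(-.025,-.025),(.025,-.025),(.025,.025),(-.025,.025)]],(255,0,0))
for z,col in((.039,(0,0,255)),(.053,(0,160,0))):
    dr([[*(c+.02*(np.cos(a)*X+np.sin(a)*Y)),z] for a in t],col); dr([[*(c+.005*(np.cos(a)*X+np.sin(a)*Y)),z] for a in t],col)
cv2.imwrite('pics/c4.png',crop);print(crop.shape)
E
```

```text
[282.26221265 199.79725332] [347.79575283 263.16166003]
[289.06019589 204.6370762 ] [340.89648185 256.07509087]
[308.5013638  223.36047373] [321.45605584 236.21214052]
[287.19686819 199.98562177] [342.54996117 254.76015791]
[307.95786131 219.88381132] [321.79079521 233.56795934]
(450, 738, 3)
```

View pics/c4.png

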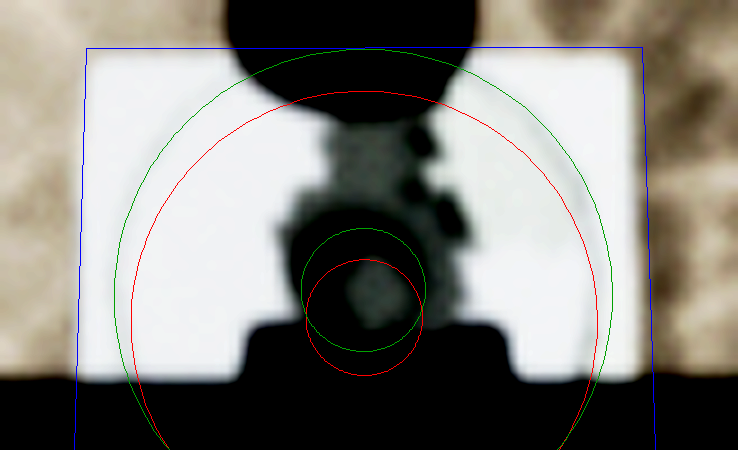

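Call:
{"name": "servo_tool", "arguments": {
  "deltas": [
    {"tx":-0.5,"ty":0,"tz":0.87,"ax":0,"ay":0,"az":0,"claw":0},
    {"tx":-1,"ty":0,"tz":1.73,"ax":0,"ay":0,"az":0,"claw":0}
  ]
}}

```text
time_s: 8.4
tcp_pos: [0.4572, 0.2847, 0.0467]
ee_rot: [[-0.298, -0.939, -0.172], [-0.813, 0.344, -0.47], [0.5, -0.0, -0.866]]
wrist_force: [0.0, -0.0, 0.3]
gripper_width: -0.0
gripper_force: 0.0
```

Call:
{"name": "servo_tool", "arguments": {
  "deltas": [
    {"tx":-0.5,"ty":0,"tz":0.87,"ax":0,"ay":0,"az":0,"claw":0},
    {"tx":-1,"ty":0,"tz":1.73,"ax":0,"ay":0,"az":0,"claw":0}
  ]
}}

```text
time_s: 8.57
tcp_pos: [0.4571, 0.2846, 0.0445]
ee_rot: [[-0.298, -0.939, -0.172], [-0.813, 0.344, -0.47], [0.5, 0.0, -0.866]]
wrist_force: [0.2, 1.2, -0.0]
gripper_width: 0.005
gripper_force: 0.0
```

Call:
{"name": "servo_tool", "arguments": {
  "deltas": [
    {"tx":2,"ty":0,"tz":-5,"ax":0,"ay":0,"az":0,"claw":0},
    {"tx":6,"ty":0,"tz":-15,"ax":0,"ay":0,"az":0,"claw":0},
    {"tx":14,"ty":0,"tz":-35,"ax":0,"ay":0,"az":0,"claw":0},
    {"tx":22,"ty":1,"tz":-55,"ax":0,"ay":0,"az":0,"claw":0},
    {"tx":29,"ty":1,"tz":-75,"ax":0,"ay":0,"az":0,"claw":0},
    {"tx":32,"ty":1,"tz":-83.83,"ax":0,"ay":0,"az":0,"claw":0},
    {"tx":32,"ty":1,"tz":-83.83,"ax":0,"ay":0,"az":0,"claw":0},
    {"tx":32,"ty":1,"tz":-83.83,"ax":0,"ay":0,"az":0,"claw":0},
    {"tx":32,"ty":1,"tz":-83.83,"ax":0,"ay":0,"az":0,"claw":0}
  ]
}}

```text
time_s: 9.32
tcp_pos: [0.4604, 0.2977, 0.1322]
ee_rot: [[-0.297, -0.939, -0.174], [-0.812, 0.344, -0.471], [0.502, 0.001, -0.865]]
wrist_force: [-0.1, 0.7, -0.1]
gripper_width: 0.009
gripper_force: 0.0
```

```bash
python3 - <<'E'
from h import *
np.set_printoptions(precision=4,suppress=True)
T=c2w('wrist');s=sense();im=capture('wrist');np.save('T4.npy',T);cv2.imwrite('pics/w4.png',im)
print(s['tcp_pos'],s['wrist_force'],s['moment'],T[:3,3]-np.load('T2.npy')[:3,3])
for l in ['bush_top','bush_home_top']:
    for r in recognise(l,'wrist')[:3]: print(l,round(r['confidence'],2),(T@np.r_[r['xyz'],1])[:3])
old=cv2.imread('pics/w2.png')
k=6
f=lambda i:cv2.resize(i[195:240,280:345],None,fx=k,fy=k,interpolation=cv2.INTER_CUBIC)
lut=np.clip((np.arange(256)-120)*1.9,0,255).astype(np.uint8)
g=cv2.resize(im[225:265,120:185],None,fx=k,fy=k,interpolation=cv2.INTER_CUBIC)
d=cv2.absdiff(im,old);print('mean diff base',d[145:195,285:345].mean(),'nest',d[205:235,295:338].mean(),'b',d[230:258,145:185].mean())
o=np.zeros((540,780,3),np.uint8);a=f(old);b=f(im);o[:270,:390]=a;o[:270,390:]=b
o[270:510,:390]=g;o[270:540,390:]=np.clip(f(d).astype(int)*3,0,255)
o=cv2.LUT(o,lut) if False else o
cv2.imwrite('pics/c5.png',o)
E
```

```text
[0.4604 0.2977 0.1322] [-0.1397  0.6524 -0.1127] [ 1.0576 -0.2985 -0.0875] [-0.0006 -0.0006 -0.0027]
bush_top 0.7 [0.4531 0.2814 0.0582]
bush_top 0.27 [0.5864 0.2149 0.0211]
bush_home_top 0.69 [0.6203 0.2447 0.0355]
bush_home_top 0.49 [0.4519 0.279  0.0573]
mean diff base 11.622555555555556 nest 14.432558139534883 b 21.889880952380953
```

View pics/c5.png

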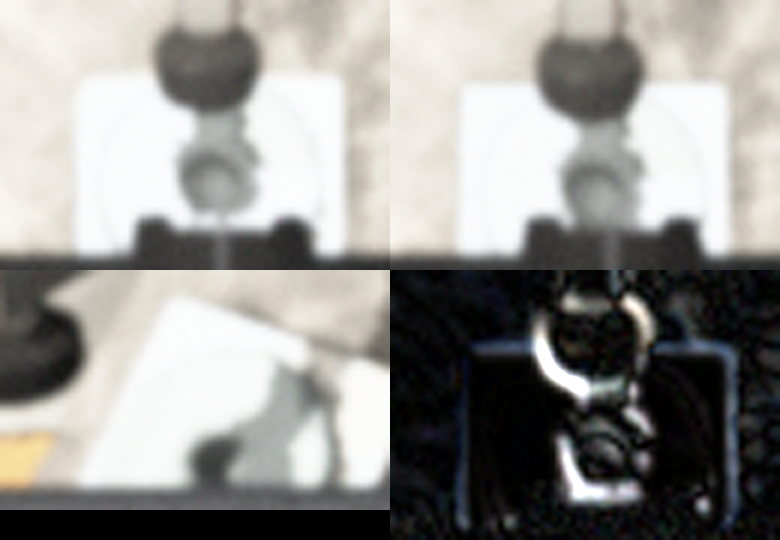

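Call:
{"name": "servo_tool", "arguments": {
  "deltas": [
    {"tx":-8,"ty":0,"tz":4,"ax":0,"ay":0.05,"az":0,"claw":0},
    {"tx":-16,"ty":0,"tz":8,"ax":0,"ay":0.11,"az":0,"claw":0},
    {"tx":-24,"ty":0,"tz":12,"ax":0,"ay":0.17,"az":0,"claw":0},
    {"tx":-32,"ty":0,"tz":16,"ax":0,"ay":0.23,"az":0,"claw":0},
    {"tx":-40,"ty":0,"tz":20,"ax":0,"ay":0.29,"az":0,"claw":0},
    {"tx":-50,"ty":0,"tz":25,"ax":0,"ay":0.35,"az":0,"claw":0},
    {"tx":-50,"ty":0,"tz":25,"ax":0,"ay":0.35,"az":0,"claw":0},
    {"tx":-50,"ty":0,"tz":25,"ax":0,"ay":0.35,"az":0,"claw":0},
    {"tx":-50,"ty":0,"tz":25,"ax":0,"ay":0.35,"az":0,"claw":0}
  ]
}}

```text
time_s: 10.22
tcp_pos: [0.4718, 0.327, 0.0868]
ee_rot: [[-0.221, -0.939, -0.263], [-0.603, 0.344, -0.72], [0.767, -0.0, -0.642]]
wrist_force: [0.1, -0.0, -0.0]
gripper_width: 0.006
gripper_force: 0.0
```

```bash
python3 - <<'E'
from h import *
np.set_printoptions(precision=4,suppress=True)
T=c2w('wrist');s=sense();im=capture('wrist');np.save('T5.npy',T);cv2.imwrite('pics/w5.png',im)
print(s['time_s'],s['tcp_pos'],T[:3,3],s['wrist_force'])
for l in ['bush_top','bush_home_top','jig_a_arm_end']:
    for r in recognise(l,'wrist')[:3]: print(l,round(r['confidence'],2),(T@np.r_[r['xyz'],1])[:3])
c=[.4568,.2825]
P=proj('wrist',[[*c,.053],[*c,.039]],T);print(P)
u,v=P.mean(0).astype(int);k=7
x0,y0=max(u-55,0),max(v-50,0);im=im.copy()
o=cv2.resize(im[y0:y0+85,x0:x0+112],None,fx=k,fy=k,interpolation=cv2.INTER_CUBIC)
for p,col in zip(P,((0,160,0),(0,0,255))): cv2.drawMarker(o,tuple(int(q) for q in (p-[x0,y0]+.5)*k),col,cv2.MARKER_CROSS,14,1)
cv2.imwrite('pics/c6.png',o);print(x0,y0,o.shape)
E
```

```text
10.2167 [0.4718 0.327  0.0868] [0.5051 0.4202 0.2662] [ 0.0842 -0.0297 -0.0239]
bush_top 0.6 [0.4545 0.2858 0.0563]
bush_home_top 0.6 [0.6266 0.2518 0.0396]
jig_a_arm_end 0.68 [0.4496 0.2545 0.0135]
jig_a_arm_end 0.22 [0.5945 0.2241 0.0283]
[[314.4623 204.0519]
 [314.5573 212.1534]]
259 158 (595, 784, 3)
```

View pics/c6.png

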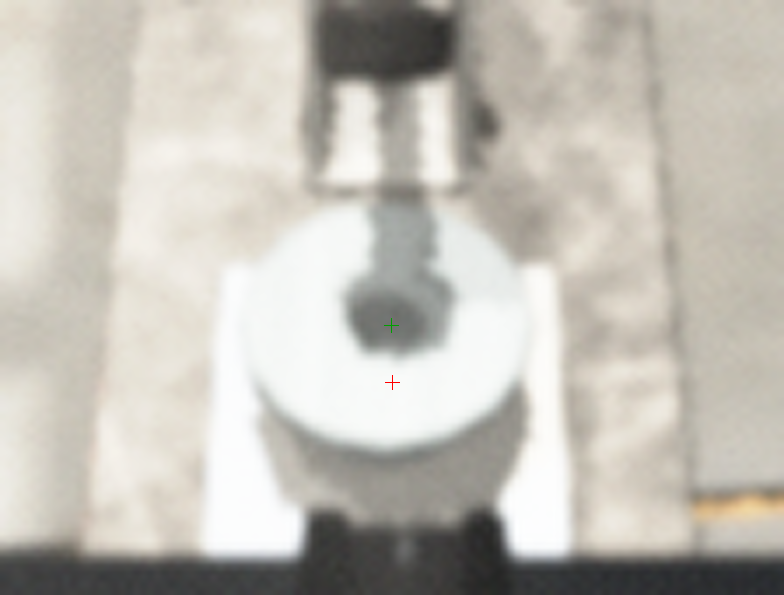

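Call:
{"name": "servo_tool", "arguments": {
  "deltas": [
    {"tx":0,"ty":0,"tz":0,"ax":0,"ay":0,"az":0,"claw":30},
    {"tx":0,"ty":0,"tz":0,"ax":0,"ay":0,"az":0,"claw":30},
    {"tx":0,"ty":0,"tz":0,"ax":0,"ay":0,"az":0,"claw":30},
    {"tx":0,"ty":0,"tz":0,"ax":0,"ay":0,"az":0,"claw":30},
    {"tx":0,"ty":0,"tz":0,"ax":0,"ay":0,"az":0,"claw":30},
    {"tx":0,"ty":0,"tz":0,"ax":0,"ay":0,"az":0,"claw":30},
    {"tx":0,"ty":0,"tz":0,"ax":0,"ay":0,"az":0,"claw":30}
  ]
}}

```text
time_s: 11.0
tcp_pos: [0.4716, 0.3273, 0.0865]
ee_rot: [[-0.221, -0.939, -0.264], [-0.603, 0.344, -0.72], [0.767, 0.0, -0.642]]
wrist_force: [-0.8, 0.8, 0.3]
gripper_width: 0.329
gripper_force: 0.0
```

```bash
python3 - <<'E'
from h import *
s=sense();im=capture('wrist');cv2.imwrite('pics/w6.png',im);print(s['time_s'],s['gripper_width']*87,s['tcp_pos'])
old=cv2.imread('pics/w5.png')
for n,i in(('open',im),('shut',old)):
  g=i.max(2)
  print(n)
  for v in range(218,312,6):
    r=g[v,255:380]<75; e=np.flatnonzero(np.diff(r.astype(int)))+255; print(v,e.tolist())
E
```

```text
11.0 28.59096219573399 [0.47163092 0.32726935 0.0864973 ]
open
218 []
224 []
230 []
236 [278, 291, 341, 354]
242 [259, 276, 292, 339, 357, 373]
248 [255, 256, 259, 273, 292, 340, 360, 372]
254 [267, 292, 340, 365]
260 [353, 360, 361, 364, 365, 369]
266 []
272 [255, 256]
278 []
284 [292, 300, 302, 303, 304, 330, 331, 340, 377]
290 [256, 287, 345, 373]
296 [256, 286, 346, 375]
302 [285, 347]
308 [276, 356, 376]
shut
218 []
224 []
230 []
236 [302, 314, 318, 330]
242 []
248 []
254 [299, 304, 328, 334]
260 [298, 305, 306, 307, 308, 334]
266 [355, 356, 363, 365, 370, 371, 374, 375, 377]
272 [298, 335]
278 [298, 335]
284 [298, 303, 328, 334]
290 [298, 303, 314, 318, 329, 334]
296 [299, 302, 314, 318, 329, 333]
302 [314, 317]
308 [306]
```

Call:
{"name": "servo_tool", "arguments": {
  "deltas": [
    {"tx":0,"ty":0,"tz":0,"ax":0,"ay":0,"az":0,"claw":0},
    {"tx":0,"ty":0,"tz":0,"ax":0,"ay":0,"az":0,"claw":0},
    {"tx":2,"ty":0,"tz":9,"ax":0,"ay":0,"az":0,"claw":0},
    {"tx":4,"ty":0,"tz":19,"ax":0,"ay":0,"az":0,"claw":0},
    {"tx":6,"ty":-1,"tz":30,"ax":0,"ay":0,"az":0,"claw":0},
    {"tx":8,"ty":-1,"tz":41,"ax":0,"ay":0,"az":0,"claw":0},
    {"tx":10,"ty":-1,"tz":52,"ax":0,"ay":0,"az":0,"claw":0},
    {"tx":11.5,"ty":-1.5,"tz":62,"ax":0,"ay":0,"az":0,"claw":0},
    {"tx":12.5,"ty":-1.5,"tz":69,"ax":0,"ay":0,"az":0,"claw":0},
    {"tx":13,"ty":-1.5,"tz":72.5,"ax":0,"ay":0,"az":0,"claw":0},
    {"tx":13,"ty":-1.5,"tz":72.5,"ax":0,"ay":0,"az":0,"claw":0},
    {"tx":13,"ty":-1.5,"tz":72.5,"ax":0,"ay":0,"az":0,"claw":0}
  ]
}}

```text
time_s: 12.05
tcp_pos: [0.4514, 0.267, 0.0502]
ee_rot: [[-0.221, -0.939, -0.263], [-0.603, 0.344, -0.72], [0.767, -0.0, -0.642]]
wrist_force: [0.5, -0.4, -0.0]
gripper_width: 0.002
gripper_force: 0.0
```

```bash
python3 - <<'E'
from h import *
np.set_printoptions(precision=4,suppress=True)
s=sense();im=capture('wrist');cv2.imwrite('pics/w7.png',im);np.save('T7.npy',c2w('wrist'));print(s['time_s'],s['gripper_width'],s['tcp_pos'],s['wrist_force'],s['joints'])
T=c2w('wrist');c=[.4568,.2825];print('bush',proj('wrist',[[*c,.053]],T))
print([(r['confidence'],(T@np.r_[r['xyz'],1])[:3]) for r in recognise('bush_top','wrist')[:2]])
g=im.max(2)
for v in range(200,250,3):
    print(v,g[v,270:362:3].tolist())
E
```

```text
12.05 0.0019827013118666054 [0.4514 0.267  0.0502] [ 0.5021 -0.4493 -0.0065] [ 55.5024  46.6074   0.3604  11.0214 -92.8447 -80.0985]
bush [[315.8417 249.1583]]
[(0.61, array([0.4492, 0.2686, 0.06  ]))]
200 [229, 230, 233, 230, 230, 237, 232, 224, 234, 237, 169, 89, 84, 77, 77, 76, 69, 61, 57, 60, 120, 98, 194, 203, 192, 207, 206, 213, 213, 209, 208]
203 [232, 234, 236, 234, 234, 240, 239, 234, 238, 237, 144, 84, 83, 80, 76, 76, 70, 61, 56, 61, 132, 102, 195, 210, 215, 220, 217, 231, 225, 216, 217]
206 [238, 246, 249, 246, 245, 248, 246, 237, 236, 232, 191, 92, 79, 75, 77, 70, 63, 59, 54, 79, 143, 178, 207, 217, 226, 214, 215, 219, 228, 226, 230]
209 [243, 246, 246, 240, 235, 238, 240, 237, 239, 244, 213, 138, 151, 118, 86, 73, 68, 90, 170, 160, 129, 181, 197, 207, 230, 215, 203, 205, 219, 225, 229]
212 [240, 242, 242, 238, 235, 232, 229, 227, 224, 233, 194, 201, 244, 244, 237, 161, 162, 221, 247, 210, 149, 185, 188, 187, 210, 209, 204, 206, 209, 229, 238]
215 [242, 244, 241, 242, 240, 238, 235, 230, 219, 220, 214, 176, 164, 183, 179, 123, 117, 143, 200, 176, 171, 180, 173, 183, 198, 
[... 947 characters left out ...]
247, 240, 206, 199, 202, 207, 209]
236 [201, 202, 201, 207, 211, 232, 242, 235, 231, 233, 228, 63, 58, 58, 60, 67, 67, 56, 53, 42, 50, 203, 214, 230, 240, 231, 162, 158, 177, 185, 190]
239 [67, 66, 64, 63, 65, 69, 66, 67, 68, 70, 64, 49, 49, 56, 61, 67, 60, 60, 50, 42, 41, 58, 57, 57, 59, 59, 54, 50, 55, 51, 51]
242 [64, 63, 58, 59, 58, 61, 61, 60, 59, 67, 60, 47, 48, 57, 60, 61, 64, 59, 51, 41, 37, 50, 57, 52, 54, 51, 46, 48, 49, 51, 48]
245 [62, 58, 64, 61, 60, 61, 62, 61, 58, 65, 57, 46, 52, 55, 59, 57, 54, 58, 52, 41, 37, 49, 56, 53, 57, 49, 50, 50, 49, 50, 48]
248 [60, 59, 59, 60, 61, 59, 58, 56, 61, 62, 60, 55, 45, 58, 58, 54, 54, 53, 52, 38, 53, 56, 50, 50, 50, 51, 52, 52, 46, 50, 48]
```

Call:
{"name": "servo_tool", "arguments": {
  "deltas": [
    {"tx":-0.77,"ty":0,"tz":0.64,"ax":0,"ay":0,"az":0,"claw":0},
    {"tx":-1.53,"ty":0,"tz":1.28,"ax":0,"ay":0,"az":0,"claw":0},
    {"tx":-2.3,"ty":0,"tz":1.93,"ax":0,"ay":0,"az":0,"claw":0},
    {"tx":-3.07,"ty":0,"tz":2.57,"ax":0,"ay":0,"az":0,"claw":0},
    {"tx":-3.84,"ty":0,"tz":3.21,"ax":0,"ay":0,"az":0,"claw":0}
  ]
}}

```text
time_s: 12.57
tcp_pos: [0.4511, 0.2667, 0.0449]
ee_rot: [[-0.221, -0.939, -0.264], [-0.603, 0.344, -0.72], [0.767, 0.0, -0.642]]
wrist_force: [-0.2, -0.2, 0.6]
gripper_width: 0.009
gripper_force: 0.0
```

Call:
{"name": "servo_tool", "arguments": {
  "deltas": [
    {"tx":-0.77,"ty":0,"tz":0.64,"ax":0,"ay":0,"az":0,"claw":0},
    {"tx":-1.53,"ty":0,"tz":1.28,"ax":0,"ay":0,"az":0,"claw":0},
    {"tx":-2.3,"ty":0,"tz":1.93,"ax":0,"ay":0,"az":0,"claw":0}
  ]
}}

```text
time_s: 12.82
tcp_pos: [0.4511, 0.2666, 0.0424]
ee_rot: [[-0.22, -0.939, -0.264], [-0.602, 0.344, -0.721], [0.767, -0.0, -0.641]]
wrist_force: [-1.1, 0.4, 2.9]
gripper_width: 0.004
gripper_force: 1.6
```

Call:
{"name": "servo_tool", "arguments": {
  "deltas": [
    {"tx":-0.77,"ty":0,"tz":0.64,"ax":0,"ay":0,"az":0,"claw":0},
    {"tx":-1.53,"ty":0,"tz":1.28,"ax":0,"ay":0,"az":0,"claw":0}
  ]
}}

```text
time_s: 12.98
tcp_pos: [0.4511, 0.2667, 0.0407]
ee_rot: [[-0.221, -0.939, -0.263], [-0.602, 0.344, -0.721], [0.767, -0.0, -0.641]]
wrist_force: [-0.1, 0.4, 3.0]
gripper_width: 0.008
gripper_force: 1.7
```

Call:
{"name": "servo_tool", "arguments": {
  "deltas": [
    {"tx":-0.77,"ty":0,"tz":0.64,"ax":0,"ay":0,"az":0,"claw":0},
    {"tx":-1.53,"ty":0,"tz":1.28,"ax":0,"ay":0,"az":0,"claw":0}
  ]
}}

```text
time_s: 13.15
tcp_pos: [0.4511, 0.2667, 0.0383]
ee_rot: [[-0.221, -0.939, -0.264], [-0.602, 0.344, -0.72], [0.767, -0.0, -0.642]]
wrist_force: [-0.4, 0.9, 3.5]
gripper_width: 0.005
gripper_force: 1.7
```

Call:
{"name": "servo_tool", "arguments": {
  "deltas": [
    {"tx":-0.77,"ty":0,"tz":0.64,"ax":0,"ay":0,"az":0,"claw":0},
    {"tx":-1.53,"ty":0,"tz":1.28,"ax":0,"ay":0,"az":0,"claw":0},
    {"tx":-2.3,"ty":0,"tz":1.93,"ax":0,"ay":0,"az":0,"claw":0},
    {"tx":-3.07,"ty":0,"tz":2.57,"ax":0,"ay":0,"az":0,"claw":0},
    {"tx":-3.84,"ty":0,"tz":3.21,"ax":0,"ay":0,"az":0,"claw":0}
  ]
}}

```text
time_s: 13.57
tcp_pos: [0.4511, 0.2667, 0.0329]
ee_rot: [[-0.221, -0.939, -0.264], [-0.603, 0.344, -0.72], [0.767, -0.0, -0.642]]
wrist_force: [-0.1, 0.2, 2.9]
gripper_width: 0.005
gripper_force: 1.7
```

Call:
{"name": "servo_tool", "arguments": {
  "deltas": [
    {"tx":-0.77,"ty":0,"tz":0.64,"ax":0,"ay":0,"az":0,"claw":0},
    {"tx":-1.53,"ty":0,"tz":1.28,"ax":0,"ay":0,"az":0,"claw":0},
    {"tx":-2.3,"ty":0,"tz":1.93,"ax":0,"ay":0,"az":0,"claw":0}
  ]
}}

```text
time_s: 13.82
tcp_pos: [0.4511, 0.2667, 0.0299]
ee_rot: [[-0.221, -0.939, -0.264], [-0.603, 0.344, -0.72], [0.767, -0.0, -0.642]]
wrist_force: [0.3, 0.4, 3.2]
gripper_width: 0.003
gripper_force: 1.7
```

Call:
{"name": "servo_tool", "arguments": {
  "deltas": [
    {"tx":-0.77,"ty":0,"tz":0.64,"ax":0,"ay":0,"az":0,"claw":0}
  ]
}}

```text
time_s: 13.9
tcp_pos: [0.4511, 0.2667, 0.0289]
ee_rot: [[-0.221, -0.939, -0.264], [-0.603, 0.344, -0.72], [0.767, -0.0, -0.642]]
wrist_force: [-0.3, -0.0, 2.5]
gripper_width: 0.009
gripper_force: 1.7
```

Call:
{"name": "servo_tool", "arguments": {
  "deltas": [
    {"tx":-0.38,"ty":0,"tz":0.32,"ax":0,"ay":0,"az":0,"claw":0}
  ]
}}

```text
time_s: 13.98
tcp_pos: [0.4511, 0.2667, 0.0287]
ee_rot: [[-0.221, -0.939, -0.264], [-0.602, 0.344, -0.721], [0.767, -0.0, -0.641]]
wrist_force: [0.2, 0.1, 4.6]
gripper_width: 0.007
gripper_force: 2.5
```

Watching for the firm stop, in half-millimetre steps.

Call:
{"name": "servo_tool", "arguments": {
  "deltas": [
    {"tx":-0.38,"ty":0,"tz":0.32,"ax":0,"ay":0,"az":0,"claw":0}
  ]
}}

```text
time_s: 14.07
tcp_pos: [0.4511, 0.2666, 0.0286]
ee_rot: [[-0.22, -0.939, -0.264], [-0.602, 0.344, -0.721], [0.767, -0.0, -0.641]]
wrist_force: [-0.7, 1.0, 6.2]
gripper_width: 0.008
gripper_force: 3.2
```

Call:
{"name": "servo_tool", "arguments": {
  "deltas": [
    {"tx":-0.38,"ty":0,"tz":0.32,"ax":0,"ay":0,"az":0,"claw":0}
  ]
}}

```text
time_s: 14.15
tcp_pos: [0.4512, 0.2666, 0.0285]
ee_rot: [[-0.22, -0.939, -0.263], [-0.602, 0.343, -0.721], [0.768, -0.0, -0.641]]
wrist_force: [-0.5, 1.5, 7.8]
gripper_width: 0.004
gripper_force: 3.8
```

Call:
{"name": "servo_tool", "arguments": {
  "deltas": [
    {"tx":1.5,"ty":0,"tz":-1.3,"ax":0,"ay":0,"az":0,"claw":0},
    {"tx":3,"ty":0,"tz":-3,"ax":0,"ay":0,"az":0,"claw":0},
    {"tx":3,"ty":0,"tz":-13,"ax":0,"ay":0,"az":0,"claw":0},
    {"tx":3,"ty":0,"tz":-28,"ax":0,"ay":0,"az":0,"claw":0},
    {"tx":3,"ty":0,"tz":-45,"ax":0,"ay":0,"az":0,"claw":0},
    {"tx":6,"ty":0,"tz":-62,"ax":0,"ay":0,"az":0,"claw":0},
    {"tx":15,"ty":0,"tz":-80,"ax":0,"ay":0,"az":0,"claw":0},
    {"tx":30,"ty":0,"tz":-95,"ax":0,"ay":0,"az":0,"claw":0},
    {"tx":43,"ty":0,"tz":-106,"ax":0,"ay":0,"az":0,"claw":0},
    {"tx":49,"ty":0,"tz":-111,"ax":0,"ay":0,"az":0,"claw":0},
    {"tx":49,"ty":0,"tz":-111,"ax":0,"ay":0,"az":0,"claw":0},
    {"tx":49,"ty":0,"tz":-111,"ax":0,"ay":0,"az":0,"claw":0}
  ]
}}

```text
time_s: 15.15
tcp_pos: [0.4694, 0.3173, 0.1358]
ee_rot: [[-0.221, -0.939, -0.264], [-0.603, 0.344, -0.719], [0.766, 0.001, -0.642]]
wrist_force: [0.2, -0.3, 0.7]
gripper_width: 0.004
gripper_force: 0.0
```

```bash
python3 - <<'E'
from h import *
np.set_printoptions(precision=4,suppress=True)
T=c2w('wrist');s=sense();im=capture('wrist');cv2.imwrite('pics/w8.png',im);np.save('T8.npy',T)
print(s['time_s'],s['tcp_pos'],s['ee_rot'])
for l in ['bush_top','bush_home_top','jig_a_arm_end']:
    for r in recognise(l,'wrist')[:3]: print(l,round(r['confidence'],2),(T@np.r_[r['xyz'],1])[:3])
c=[.4568,.2825];print(proj('wrist',[[*c,.053],[*c,.039]],T))
g=im.max(2)
for l in ['bush_top','bush_home_top']:
  for t in trace(l,'wrist')[:2]:
    v,u=np.nonzero(t['mask']);print(l,t['confidence'],u.min(),u.max(),v.min(),v.max(),len(u))
E
```

```text
15.15 [0.4694 0.3173 0.1358] [[-0.2206 -0.9389 -0.2641]
 [-0.6033  0.3441 -0.7195]
 [ 0.7664  0.0006 -0.6424]]
bush_top 0.62 [0.4516 0.2671 0.0439]
bush_home_top 0.65 [0.6196 0.2352 0.0387]
jig_a_arm_end 0.56 [0.4293 0.2063 0.0548]
jig_a_arm_end 0.35 [0.441  0.2275 0.0167]
jig_a_arm_end 0.3 [0.5904 0.2144 0.0801]
[[315.6699 237.9129]
 [315.6972 243.8038]]
bush_top 0.61 279 351 135 236 4227
bush_home_top 0.75 144 173 251 261 221
```

Call:
{"name": "servo_tool", "arguments": {
  "deltas": [
    {"tx":0,"ty":0,"tz":0,"ax":0,"ay":-0.06,"az":0,"claw":0},
    {"tx":0,"ty":0,"tz":0,"ax":0,"ay":-0.16,"az":0,"claw":0},
    {"tx":0,"ty":0,"tz":0,"ax":0,"ay":-0.27,"az":0,"claw":0},
    {"tx":0,"ty":0,"tz":0,"ax":0,"ay":-0.38,"az":0,"claw":0},
    {"tx":0,"ty":0,"tz":0,"ax":0,"ay":-0.49,"az":0,"claw":0},
    {"tx":0,"ty":0,"tz":0,"ax":0,"ay":-0.6,"az":0,"claw":0},
    {"tx":0,"ty":0,"tz":0,"ax":0,"ay":-0.71,"az":0,"claw":0},
    {"tx":0,"ty":0,"tz":0,"ax":0,"ay":-0.8,"az":0,"claw":0},
    {"tx":0,"ty":0,"tz":0,"ax":0,"ay":-0.873,"az":0,"claw":0},
    {"tx":0,"ty":0,"tz":0,"ax":0,"ay":-0.873,"az":0,"claw":0},
    {"tx":0,"ty":0,"tz":0,"ax":0,"ay":-0.873,"az":0,"claw":0}
  ]
}}

```text
time_s: 16.37
tcp_pos: [0.4695, 0.3163, 0.1371]
ee_rot: [[-0.345, -0.939, 0.0], [-0.939, 0.345, -0.001], [0.001, -0.0, -1.0]]
wrist_force: [0.7, 0.5, -0.3]
gripper_width: 0.007
gripper_force: 0.0
```

Call:
{"name": "servo_tool", "arguments": {
  "deltas": [
    {"tx":6,"ty":0,"tz":0,"ax":0,"ay":0,"az":0,"claw":0},
    {"tx":18,"ty":0,"tz":0,"ax":0,"ay":0,"az":0,"claw":0},
    {"tx":32,"ty":0,"tz":0,"ax":0,"ay":0,"az":0,"claw":0},
    {"tx":46,"ty":0,"tz":3,"ax":0,"ay":0,"az":0,"claw":0},
    {"tx":57,"ty":0,"tz":9,"ax":0,"ay":0,"az":0,"claw":0},
    {"tx":63,"ty":0,"tz":15,"ax":0,"ay":0,"az":0,"claw":0},
    {"tx":64,"ty":0,"tz":20,"ax":0,"ay":0,"az":0,"claw":0},
    {"tx":64,"ty":0,"tz":20,"ax":0,"ay":0,"az":0,"claw":0},
    {"tx":64,"ty":0,"tz":20,"ax":0,"ay":0,"az":0,"claw":0}
  ]
}}

```text
time_s: 17.12
tcp_pos: [0.4477, 0.2573, 0.116]
ee_rot: [[-0.343, -0.939, -0.001], [-0.939, 0.343, -0.002], [0.002, 0.0, -1.0]]
wrist_force: [0.1, 0.5, 0.5]
gripper_width: 0.007
gripper_force: 0.0
```

Call:
{"name": "servo_tool", "arguments": {
  "deltas": [
    {"tx":0,"ty":0,"tz":2,"ax":0,"ay":0,"az":0,"claw":0},
    {"tx":0,"ty":0,"tz":4,"ax":0,"ay":0,"az":0,"claw":0},
    {"tx":0,"ty":0,"tz":6,"ax":0,"ay":0,"az":0,"claw":0},
    {"tx":0,"ty":0,"tz":8,"ax":0,"ay":0,"az":0,"claw":0},
    {"tx":0,"ty":0,"tz":10,"ax":0,"ay":0,"az":0,"claw":0},
    {"tx":0,"ty":0,"tz":12,"ax":0,"ay":0,"az":0,"claw":0},
    {"tx":0,"ty":0,"tz":14,"ax":0,"ay":0,"az":0,"claw":0}
  ]
}}

```text
time_s: 17.7
tcp_pos: [0.4475, 0.257, 0.1022]
ee_rot: [[-0.344, -0.939, -0.0], [-0.939, 0.344, -0.001], [0.001, -0.0, -1.0]]
wrist_force: [0.2, 0.6, -0.8]
gripper_width: 0.004
gripper_force: 0.0
```

Call:
{"name": "servo_tool", "arguments": {
  "deltas": [
    {"tx":0,"ty":0,"tz":1.5,"ax":0,"ay":0,"az":0,"claw":0},
    {"tx":0,"ty":0,"tz":3,"ax":0,"ay":0,"az":0,"claw":0},
    {"tx":0,"ty":0,"tz":4.5,"ax":0,"ay":0,"az":0,"claw":0},
    {"tx":0,"ty":0,"tz":6,"ax":0,"ay":0,"az":0,"claw":0}
  ]
}}

```text
time_s: 18.03
tcp_pos: [0.4475, 0.257, 0.0963]
ee_rot: [[-0.344, -0.939, -0.0], [-0.939, 0.344, -0.001], [0.001, -0.0, -1.0]]
wrist_force: [-0.4, 0.5, 0.0]
gripper_width: 0.002
gripper_force: 0.0
```

Call:
{"name": "servo_tool", "arguments": {
  "deltas": [
    {"tx":0,"ty":0,"tz":1.5,"ax":0,"ay":0,"az":0,"claw":0},
    {"tx":0,"ty":0,"tz":3,"ax":0,"ay":0,"az":0,"claw":0}
  ]
}}

```text
time_s: 18.2
tcp_pos: [0.4475, 0.257, 0.0933]
ee_rot: [[-0.344, -0.939, -0.0], [-0.939, 0.344, -0.001], [0.001, -0.0, -1.0]]
wrist_force: [0.8, -0.4, -1.0]
gripper_width: 0.006
gripper_force: 0.0
```

Call:
{"name": "servo_tool", "arguments": {
  "deltas": [
    {"tx":0,"ty":0,"tz":1.5,"ax":0,"ay":0,"az":0,"claw":0},
    {"tx":0,"ty":0,"tz":3,"ax":0,"ay":0,"az":0,"claw":0}
  ]
}}

```text
time_s: 18.37
tcp_pos: [0.4475, 0.257, 0.0903]
ee_rot: [[-0.344, -0.939, -0.0], [-0.939, 0.344, -0.001], [0.001, -0.0, -1.0]]
wrist_force: [-0.1, -0.7, 0.8]
gripper_width: 0.006
gripper_force: 0.5
```

Call:
{"name": "servo_tool", "arguments": {
  "deltas": [
    {"tx":0,"ty":0,"tz":1.5,"ax":0,"ay":0,"az":0,"claw":0},
    {"tx":0,"ty":0,"tz":3,"ax":0,"ay":0,"az":0,"claw":0}
  ]
}}

```text
time_s: 18.53
tcp_pos: [0.4484, 0.258, 0.0883]
ee_rot: [[-0.343, -0.939, 0.002], [-0.939, 0.343, 0.001], [-0.002, -0.001, -1.0]]
wrist_force: [-2.9, 2.8, 6.5]
gripper_width: 0.007
gripper_force: 3.2
```

Call:
{"name": "servo_tool", "arguments": {
  "deltas": [
    {"tx":-1.5,"ty":0,"tz":1,"ax":0,"ay":0,"az":0,"claw":0},
    {"tx":-3,"ty":0,"tz":2,"ax":0,"ay":0,"az":0,"claw":0},
    {"tx":-4.2,"ty":0,"tz":3.2,"ax":0,"ay":0,"az":0,"claw":0}
  ]
}}

```text
time_s: 18.78
tcp_pos: [0.4497, 0.2621, 0.085]
ee_rot: [[-0.343, -0.939, 0.002], [-0.939, 0.343, 0.001], [-0.002, -0.001, -1.0]]
wrist_force: [-1.4, 1.6, 4.5]
gripper_width: 0.005
gripper_force: 2.7
```

Call:
{"name": "servo_tool", "arguments": {
  "deltas": [
    {"tx":-1.3,"ty":0,"tz":1.2,"ax":0,"ay":0,"az":0,"claw":0},
    {"tx":-2.6,"ty":0,"tz":2.4,"ax":0,"ay":0,"az":0,"claw":0},
    {"tx":-3.9,"ty":0,"tz":3.6,"ax":0,"ay":0,"az":0,"claw":0}
  ]
}}

```text
time_s: 19.03
tcp_pos: [0.4512, 0.2659, 0.0813]
ee_rot: [[-0.343, -0.939, 0.002], [-0.939, 0.343, 0.001], [-0.002, -0.001, -1.0]]
wrist_force: [-0.4, 1.5, 4.7]
gripper_width: 0.001
gripper_force: 2.5
```

Call:
{"name": "servo_tool", "arguments": {
  "deltas": [
    {"tx":-1,"ty":0,"tz":1.3,"ax":0,"ay":0,"az":0,"claw":0},
    {"tx":-2,"ty":0,"tz":2.6,"ax":0,"ay":0,"az":0,"claw":0},
    {"tx":-3,"ty":0,"tz":3.9,"ax":0,"ay":0,"az":0,"claw":0},
    {"tx":-4,"ty":0,"tz":5.2,"ax":0,"ay":0,"az":0,"claw":0},
    {"tx":-5,"ty":0,"tz":6.5,"ax":0,"ay":0,"az":0,"claw":0},
    {"tx":-6,"ty":0,"tz":7.8,"ax":0,"ay":0,"az":0,"claw":0},
    {"tx":-6.8,"ty":0,"tz":9.1,"ax":0,"ay":0,"az":0,"claw":0},
    {"tx":-7.5,"ty":0,"tz":10.4,"ax":0,"ay":0,"az":0,"claw":0}
  ]
}}

```text
time_s: 19.7
tcp_pos: [0.4543, 0.2739, 0.0712]
ee_rot: [[-0.343, -0.939, 0.003], [-0.939, 0.343, 0.003], [-0.004, -0.002, -1.0]]
wrist_force: [-0.3, 4.1, 5.0]
gripper_width: 0.005
gripper_force: 2.7
```

Call:
{"name": "servo_tool", "arguments": {
  "deltas": [
    {"tx":-0.7,"ty":0,"tz":1.3,"ax":0,"ay":0,"az":0,"claw":0},
    {"tx":-1.4,"ty":0,"tz":2.6,"ax":0,"ay":0,"az":0,"claw":0},
    {"tx":-2.1,"ty":0,"tz":3.9,"ax":0,"ay":0,"az":0,"claw":0},
    {"tx":-2.8,"ty":0,"tz":5.2,"ax":0,"ay":0,"az":0,"claw":0},
    {"tx":-3.5,"ty":0,"tz":6.5,"ax":0,"ay":0,"az":0,"claw":0},
    {"tx":-4.2,"ty":0,"tz":7.8,"ax":0,"ay":0,"az":0,"claw":0},
    {"tx":-4.8,"ty":0,"tz":9.1,"ax":0,"ay":0,"az":0,"claw":0},
    {"tx":-5.3,"ty":0,"tz":10.4,"ax":0,"ay":0,"az":0,"claw":0}
  ]
}}

```text
time_s: 20.37
tcp_pos: [0.4549, 0.2765, 0.0596]
ee_rot: [[-0.344, -0.939, -0.0], [-0.939, 0.344, -0.001], [0.001, -0.0, -1.0]]
wrist_force: [1.7, 2.0, 4.0]
gripper_width: 0.002
gripper_force: 1.8
```

Call:
{"name": "servo_tool", "arguments": {
  "deltas": [
    {"tx":-0.5,"ty":0,"tz":1.2,"ax":0,"ay":0,"az":0,"claw":0},
    {"tx":-1,"ty":0,"tz":2.4,"ax":0,"ay":0,"az":0,"claw":0},
    {"tx":-1.5,"ty":0,"tz":3.6,"ax":0,"ay":0,"az":0,"claw":0},
    {"tx":-2,"ty":0,"tz":4.8,"ax":0,"ay":0,"az":0,"claw":0},
    {"tx":-2.5,"ty":0,"tz":6,"ax":0,"ay":0,"az":0,"claw":0},
    {"tx":-3,"ty":0,"tz":7.2,"ax":0,"ay":0,"az":0,"claw":0},
    {"tx":-3.3,"ty":0,"tz":8.4,"ax":0,"ay":0,"az":0,"claw":0},
    {"tx":-3.6,"ty":0,"tz":9.6,"ax":0,"ay":0,"az":0,"claw":0}
  ]
}}

```text
time_s: 21.03
tcp_pos: [0.4559, 0.2799, 0.05]
ee_rot: [[-0.344, -0.939, -0.0], [-0.939, 0.344, -0.001], [0.001, 0.0, -1.0]]
wrist_force: [1.1, 1.7, 3.2]
gripper_width: 0.001
gripper_force: 1.5
```

Call:
{"name": "servo_tool", "arguments": {
  "deltas": [
    {"tx":-0.2,"ty":0,"tz":1,"ax":0,"ay":0,"az":0,"claw":0},
    {"tx":-0.4,"ty":0,"tz":2,"ax":0,"ay":0,"az":0,"claw":0}
  ]
}}

```text
time_s: 21.2
tcp_pos: [0.4558, 0.2801, 0.0479]
ee_rot: [[-0.344, -0.939, -0.001], [-0.939, 0.344, -0.001], [0.002, 0.0, -1.0]]
wrist_force: [0.9, 1.8, 2.1]
gripper_width: 0.007
gripper_force: 1.4
```

Call:
{"name": "servo_tool", "arguments": {
  "deltas": [
    {"tx":-0.1,"ty":0,"tz":1,"ax":0,"ay":0,"az":0,"claw":0},
    {"tx":-0.2,"ty":0,"tz":2,"ax":0,"ay":0,"az":0,"claw":0}
  ]
}}

```text
time_s: 21.37
tcp_pos: [0.4559, 0.2804, 0.046]
ee_rot: [[-0.344, -0.939, -0.001], [-0.939, 0.344, -0.001], [0.001, 0.0, -1.0]]
wrist_force: [0.7, 2.9, 2.4]
gripper_width: 0.004
gripper_force: 1.3
```

Call:
{"name": "servo_tool", "arguments": {
  "deltas": [
    {"tx":0,"ty":0,"tz":0.8,"ax":0,"ay":0,"az":0,"claw":0}
  ]
}}

```text
time_s: 21.45
tcp_pos: [0.4559, 0.2803, 0.0451]
ee_rot: [[-0.344, -0.939, -0.001], [-0.939, 0.344, -0.001], [0.002, 0.0, -1.0]]
wrist_force: [1.0, 2.7, 2.7]
gripper_width: 0.007
gripper_force: 1.3
```

Call:
{"name": "servo_tool", "arguments": {
  "deltas": [
    {"tx":0,"ty":0,"tz":0.8,"ax":0,"ay":0,"az":0,"claw":0}
  ]
}}

```text
time_s: 21.53
tcp_pos: [0.456, 0.2804, 0.0444]
ee_rot: [[-0.344, -0.939, -0.001], [-0.939, 0.344, -0.001], [0.001, 0.0, -1.0]]
wrist_force: [-0.2, 2.1, 4.9]
gripper_width: 0.003
gripper_force: 2.5
```

Call:
{"name": "servo_tool", "arguments": {
  "deltas": [
    {"tx":0,"ty":0,"tz":0.8,"ax":0,"ay":0,"az":0,"claw":0}
  ]
}}

```text
time_s: 21.62
tcp_pos: [0.4561, 0.2805, 0.0442]
ee_rot: [[-0.344, -0.939, -0.0], [-0.939, 0.344, -0.001], [0.001, 0.0, -1.0]]
wrist_force: [-1.2, 2.1, 10.0]
gripper_width: 0.004
gripper_force: 4.9
```

Call:
{"name": "servo_tool", "arguments": {
  "deltas": [
    {"tx":0,"ty":0,"tz":-3,"ax":0,"ay":0,"az":0,"claw":0},
    {"tx":0,"ty":0,"tz":-8,"ax":0,"ay":0,"az":0,"claw":0},
    {"tx":0,"ty":0,"tz":-20,"ax":0,"ay":0,"az":0,"claw":0},
    {"tx":0,"ty":0,"tz":-40,"ax":0,"ay":0,"az":0,"claw":0},
    {"tx":0,"ty":0,"tz":-65,"ax":0,"ay":0,"az":0,"claw":0},
    {"tx":0,"ty":0,"tz":-90,"ax":0,"ay":0,"az":0,"claw":0},
    {"tx":0,"ty":0,"tz":-110,"ax":0,"ay":0,"az":0,"claw":0},
    {"tx":0,"ty":0,"tz":-125,"ax":0,"ay":0,"az":0,"claw":0},
    {"tx":0,"ty":0,"tz":-130,"ax":0,"ay":0,"az":0,"claw":0},
    {"tx":0,"ty":0,"tz":-130,"ax":0,"ay":0,"az":0,"claw":0},
    {"tx":0,"ty":0,"tz":-130,"ax":0,"ay":0,"az":0,"claw":0}
  ]
}}

```text
time_s: 22.53
tcp_pos: [0.4553, 0.2798, 0.1727]
ee_rot: [[-0.344, -0.939, -0.002], [-0.939, 0.344, -0.002], [0.003, 0.002, -1.0]]
wrist_force: [-0.9, 0.5, -0.2]
gripper_width: 0.005
gripper_force: 0.0
```

```bash
python3 - <<'E'
from h import *
np.set_printoptions(precision=4,suppress=True)
s=sense();print(s['time_s'],s['tcp_pos'],s['wrist_force'])
for n in('wrist','top','scene'):
  T=c2w(n);im=capture(n);cv2.imwrite(f'pics/{n}9.png',im)
  for l in ['bush_top','jig_a_arm_end','jig_a_handle','jig_a_arm']:
    for r in recognise(l,n)[:3]: print(n,l,round(r['confidence'],2),(T@np.r_[r['xyz'],1])[:3])
# red handle blobs in wrist view: pixel centroids vs open/closed predictions
im=cv2.imread('pics/wrist9.png').astype(int);m=((im[...,2]>130)&(im[...,1]<90)&(im[...,0]<90)).astype(np.uint8)
k,lab,st,ce=cv2.connectedComponentsWithStats(m)
print([(st[i].tolist(),ce[i]) for i in range(1,k) if st[i,4]>60])
T=np.load('T7.npy')*0+c2w('wrist');o=np.array([.4312,.212]);Y=np.array([.342,.94])
for th in (.8,.07):
  # handle line: open end slopes down to bench 120mm from pivot
  e0=np.arcsin(53/120)-.8  # direction below level when arm at 0
  a=th+e0;P=[[*(o-Y*r*np.cos(a)),.053-r*np.sin(a)] for r in(.036,.078,.12)];print(th,np.array(P)[:,2],proj('wrist',P,T))
E
```

```text
22.5333 [0.4553 0.2798 0.1727] [-0.9497  0.4602 -0.1753]
wrist jig_a_arm_end 0.8 [0.4164 0.1681 0.0865]
wrist jig_a_handle 0.8 [0.4119 0.1618 0.0856]
wrist jig_a_arm 0.56 [0.4115 0.1636 0.0892]
top jig_a_arm_end 0.65 [0.5902 0.2099 0.011 ]
top jig_a_arm_end 0.48 [0.4092 0.1595 0.083 ]
top jig_a_arm 0.63 [0.414  0.1551 0.0862]
scene bush_top 0.52 [0.4596 0.2867 0.0431]
scene bush_top 0.33 [0.592  0.2316 0.0184]
scene jig_a_arm_end 0.67 [0.4452 0.2515 0.0581]
scene jig_a_handle 0.62 [0.4479 0.2522 0.0615]
scene jig_a_arm 0.48 [0.4446 0.2492 0.064 ]
[([305, 0, 19, 92, 1610], array([314.2857,  43.7758])), ([221, 61, 9, 26, 67], array([225.2388,  71.1791]))]
0.8 [0.0371 0.0185 0.    ] [[315.7263  96.6833]
 [315.6846  62.857 ]
 [315.6445  30.5357]]
0.07 [0.0627 0.074  0.0853] [[315.6463  91.5543]
 [315.4874  43.6162]
 [315.2978 -13.462 ]]
```

```bash
python3 -c "from station import *; print(finish_job())"
```

```text
the job is handed in; nothing more can be done
None
```

The proud bush is pressed down to its firm stop, the clamp arm of the same jig is down with its pad on the bush, and the hand is clear about 100 mm above; contact peaked near 10 N, the robot never touched the other jig or the loose parts, and the job went in at about 23 s of the 48 s (no result came back).

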